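Load the freeze-dryer tray in reverse order

TASK

Move the four stoppered bottles from the row of cooling blocks into the four round recesses of the steel shelf tray, in reverse order, because the tray is turned round when it goes into the freeze dryer: the bottle at the left end of the blocks goes to the right end of the tray, the second from the left goes second from the right, and so on (left and right as the robot sees them). Keep every bottle upright, set it down gently without dropping it, and leave all four standing flat on the floor of their recesses.

Things in the scene. Friction and masses are not known exactly. Their poses are not given: they have to be found in the camera images.
- bottle_tall: Amber glass sample bottle with a half-seated black rubber stopper: slender round bottle, 34 mm across, straight sides to 85 mm, 95 mm high with its 26 mm wide stopper. About 90 g, loose. Origin: centre of its underside; z up. At the start it stands in its own block, its origin 20 mm above the block's.
- bottle_wide: Amber glass sample bottle with a half-seated black rubber stopper: squat wide round jar, 46 mm across, straight sides to 52 mm, 62 mm high with its 40 mm wide stopper. About 120 g, loose. Origin: centre of its underside; z up. At the start it stands in its own block, its origin 20 mm above the block's.
- bottle_square: Amber glass sample bottle with a half-seated black rubber stopper: square bottle, 34 x 34 mm (sides along its x, y axes and at the start those of its block), flat sides to 58 mm, then a 20 mm neck, 80 mm high with its stopper. About 110 g, loose. Origin: centre of its underside; z up. At the start it stands in its own block, its origin 20 mm above the block's.
- bottle_necked: Amber glass sample bottle with a half-seated black rubber stopper: round bottle with sloping shoulders, 42 mm across, straight sides to 56 mm, then tapering to an 18 mm neck, 90 mm high with its 22 mm wide stopper. About 110 g, loose. Origin: centre of its underside; z up. At the start it stands in its own block, its origin 20 mm above the block's.
- cooler: Cooling base, fixed: flat white plate 90 mm (x) by 340 mm (y), 12 mm thick, carrying the four aluminium blocks in a row along its y axis, block centres at y = -120, -40, +40 and +120 mm, x = 0. Origin: centre of its underside, on the table. Its x axis points away from the robot and its y axis to the robot's left, both within 0.15 rad.
- tray: Shelf tray of the freeze dryer, fixed: bright steel plate 90 mm (x) by 340 mm (y), 16 mm thick, with four equal round recesses, 64 mm across and 8 mm deep (floor 8 mm above the table), in a row along its y axis, centres at y = -120, -40, +40 and +120 mm, x = 0. Origin: centre of its underside, on the table. Axes as for the cooling base.
- block_tall: Aluminium cooling block, fixed on the cooling base, 70 x 70 mm and 30 mm high (its top is 42 mm above the table), with a pocket (round, 39 mm, 10 mm deep) bored to fit the tall bottle, which stands in it at the start. Origin: centre of its underside. Which block is at which place of the row varies.
- block_wide: Aluminium cooling block, fixed on the cooling base, 70 x 70 mm and 30 mm high (its top is 42 mm above the table), with a pocket (round, 51 mm, 10 mm deep) bored to fit the wide bottle, which stands in it at the start. Origin: centre of its underside. Which block is at which place of the row varies.
- block_square: Aluminium cooling block, fixed on the cooling base, 70 x 70 mm and 30 mm high (its top is 42 mm above the table), with a pocket (square, 39 x 39 mm, 10 mm deep) bored to fit the square bottle, which stands in it at the start. Origin: centre of its underside. Which block is at which place of the row varies.
- block_necked: Aluminium cooling block, fixed on the cooling base, 70 x 70 mm and 30 mm high (its top is 42 mm above the table), with a pocket (round, 47 mm, 10 mm deep) bored to fit the necked bottle, which stands in it at the start. Origin: centre of its underside. Which block is at which place of the row varies.
Mind the look-alikes: they are no part of the job. What is shaped like the bottle_wide but blue is not meant.

How it is judged (in metres and radians):
At the end, for the whole second after the job is handed in: Each bottle stands upright (within 7 degrees), at rest (under 20 mm/s), on the floor of the tray recess that mirrors the place of its own block in the row (origin within 17 mm of the recess centre along the tray's x and y, and 4 to 12 mm above the tray's underside) (((y of block_tall in the frame of cooler between -0.14 and -0.1 m and y of bottle_tall in the frame of tray between 0.103 and 0.137 m) or (y of block_tall in the frame of cooler between -0.06 and -0.02 m and y of bottle_tall in the frame of tray between 0.023 and 0.057 m) or (y of block_tall in the frame of cooler between 0.02 and 0.06 m and y of bottle_tall in the frame of tray between -0.057 and -0.023 m) or (y of block_tall in the frame of cooler between 0.1 and 0.14 m and y of bottle_tall in the frame of tray between -0.137 and -0.103 m)) and x of bottle_tall in the frame of tray between -0.017 and 0.017 m and z of bottle_tall in the frame of tray between 0.004 and 0.012 m and angle between each of bottle_tall, bottle_wide, bottle_square, bottle_necked's own z axis and vertical below 0.12 rad and linear speed of each of bottle_tall, bottle_wide, bottle_square, bottle_necked below 0.02 m/s and ((y of block_wide in the frame of cooler between -0.14 and -0.1 m and y of bottle_wide in the frame of tray between 0.103 and 0.137 m) or (y of block_wide in the frame of cooler between -0.06 and -0.02 m and y of bottle_wide in the frame of tray between 0.023 and 0.057 m) or (y of block_wide in the frame of cooler between 0.02 and 0.06 m and y of bottle_wide in the frame of tray between -0.057 and -0.023 m) or (y of block_wide in the frame of cooler between 0.1 and 0.14 m and y of bottle_wide in the frame of tray between -0.137 and -0.103 m)) and x of bottle_wide in the frame of tray between -0.017 and 0.017 m and z of bottle_wide in the frame of tray between 0.004 and 0.012 m and ((y of block_square in the frame of cooler between -0.14 and -0.1 m and y of bottle_square in the frame of tray between 0.103 and 0.137 m) or (y of block_square in the frame of cooler between -0.06 and -0.02 m and y of bottle_square in the frame of tray between 0.023 and 0.057 m) or (y of block_square in the frame of cooler between 0.02 and 0.06 m and y of bottle_square in the frame of tray between -0.057 and -0.023 m) or (y of block_square in the frame of cooler between 0.1 and 0.14 m and y of bottle_square in the frame of tray between -0.137 and -0.103 m)) and x of bottle_square in the frame of tray between -0.017 and 0.017 m and z of bottle_square in the frame of tray between 0.004 and 0.012 m and ((y of block_necked in the frame of cooler between -0.14 and -0.1 m and y of bottle_necked in the frame of tray between 0.103 and 0.137 m) or (y of block_necked in the frame of cooler between -0.06 and -0.02 m and y of bottle_necked in the frame of tray between 0.023 and 0.057 m) or (y of block_necked in the frame of cooler between 0.02 and 0.06 m and y of bottle_necked in the frame of tray between -0.057 and -0.023 m) or (y of block_necked in the frame of cooler between 0.1 and 0.14 m and y of bottle_necked in the frame of tray between -0.137 and -0.103 m)) and x of bottle_necked in the frame of tray between -0.017 and 0.017 m and z of bottle_necked in the frame of tray between 0.004 and 0.012 m); the robot touches nothing.
It fails at once if a bottle is tipped more than 30 degrees from upright (angle between any of bottle_tall, bottle_wide, bottle_square, bottle_necked's own z axis and vertical above 0.52 rad).
It fails at once if a bottle is dropped or thrown (faster than 0.7 m/s, a fall of 25 mm, while no finger touches it) ((linear speed of bottle_tall above 0.7 m/s and contact force between the fingers and bottle_tall below 0.1 N) or (linear speed of bottle_wide above 0.7 m/s and contact force between the fingers and bottle_wide below 0.1 N) or (linear speed of bottle_square above 0.7 m/s and contact force between the fingers and bottle_square below 0.1 N) or (linear speed of bottle_necked above 0.7 m/s and contact force between the fingers and bottle_necked below 0.1 N)).
It also fails if it takes over 109 s, if anything falls off the work surface, if the arm or the gripper's body presses on something with over 40 N, if the wrist force passes 120 N, or if a joint passes its speed limit or range.

ROBOT

A 6-joint arm with a two-finger parallel gripper is mounted at the origin on the work surface. World frame = base frame: x ahead of the robot, y to its left, z up, the work surface at z = 0. Lengths are in m, angles in degrees, forces in N, time in s.
With the tool pointing down it reaches from about 0.4 to 0.825 m from the base axis. Payload 7 kg.
Tool frame: the origin (TCP) lies on the centre line of the jaws, within the pads' length; the fingertips stand 22 mm ahead of it and the grasp point (between the pads) lies 3 mm ahead of it; z points along the fingers, y is the line along which they close (so a half turn about z gives the same grasp; the last joint's range is limited). The gripper opens to 88 mm and grips with 3 to 60 N. Pads are 19 mm wide; open, the fingers measure 130 mm over their backs; the gripper's body (78 mm by 193 mm) begins 47 mm behind the grasp point.
Start: joints at [88.299, 20.546, 0.682, 0, -70.136, -16.507], TCP at [0.211, 0.641, 0.249] pointing down, gripper open.
Joint ranges: [-176.03, 176.03], [-82.01, 121.73], [-58.28, 71.71], [-173.87, 95.51], [-174.79, -0.11], [-173.66, 173.66]. Speed limits (degrees/s): [136.94, 136.94, 172.46, 180, 180, 180].

INTERFACE

Orientations are given as [roll, pitch, yaw] about the fixed x, y, z axes, in that order (R = Rz(yaw) Ry(pitch) Rx(roll)).
In Python, from plant import get_state, cams, r gives the robot as it stands.
- The arm moves only by the tool apply_moves, never from a script. Its argument "targets" is a list of rows, each an object with "dp": the shift along the world's x, y, z in m, a list of three; "yaw": the turn about the world's z in degrees. In form: [{"dp": [x, y, z], "yaw": yaw}, ...]. A call has 1 to 20 rows; each row is the pose to reach, as a shift and turn from the pose commanded when the call began; what a row does not reach only later rows make up. A row lasts 1/12 s, in which the tool goes at most 41.7 mm and 7.16 degrees, less where a joint would pass 70% of its speed; a pose out of reach is approached as far as the arm can. A call with a gripper value outside its range is refused whole. "grip" is the gripper command: -1 is fully open, 1 is shut, values between are in proportion, set as the call begins (left out, the last holds). The fingers move at their own pace and stop on an object; "squeeze" is the grip in N (left out, the last holds). Time passes only in rows, so rows that repeat a pose let the fingers close. It gives the time, the measured TCP pose, the force, the opening and the grip force at its end, in the units of the state.
- get_state(): the state, without advancing time (a new reading comes with each control period).
- cams.capture(name): name is "scene" or "top"; returns a dict with "image" (400x640x3 uint8, red, green, blue), "range_z" (400x640 float32, m along the optical axis (not along the pixel's ray), 0 where there is no reading), "fx", "fy", "cx", "cy" (pixels), "R" (3x3) and "t" (3): a world point X has camera coordinates R X + t. Camera axes: x right, y down, z forward; pixel columns grow to the right and rows downward; lengths in m; the calibration is good to about 2 mm. A picture is of the moment at which its call begins.
- r.close_job(): hands the job in; it is judged then, once.
The state is a dict: "time_s": time; "joints": joint angles; "qd": joint speeds; "joint_torque": joint torques, N m; "tcp_pos": TCP position; "eef_rot": TCP orientation; "contact_force": force on the tool from outside, world axes, zero at the start; "moment": the same for the moment, N m; "gripper_width": finger opening in m; "gripper_force": force on a finger pad.
Only numpy, scipy, OpenCV 4.12 (cv2) and the standard library are available. Lean on these libraries where they do the work, as an engineer would, in place of code of your own. Each camera call takes 0.05 s, during which the arm holds its last target. There are 200 camera calls.

## Working session

There is one attempt and no reset: what is moved stays moved. The work goes in short steps, Python scripts to look and compute and a tool call to move; the robot and the scene stay as the last step left them, time stands still between calls to the robot, and variables do not carry over. Pictures are saved under pics/ and viewed, at most 14 in all, crops included, and the job is handed in when it is done.

Besides the shell and the picture viewer there is one more tool, called as name(argument=value, ...) on one line, values as JSON. apply_moves: Moves the arm, as the interface text tells. Its arguments: {"type":"object","properties":{"targets":{"type":"array","items":{"type":"object","properties":{"dp":{"type":"array","items":{"type":"number"}},"yaw":{"type":"number"}}}},"grip":{"type":"number"},"squeeze":{"type":"number"}},"required":["targets"]}

```bash
ls; mkdir -p pics; python3 - <<'E'
from plant import get_state, cams, r
import cv2, numpy as np
s=get_state(); print(s)
for n in ("scene","top"):
    c=cams.capture(n); cv2.imwrite(f"pics/{n}0.png",c["image"][...,::-1]); np.savez(f"{n}0.npz",**c)
    print(n,c["fx"],c["cx"],c["cy"],-c["R"].T@c["t"],c["R"].round(2).tolist())
E
```

```text
pics
{'time_s': 0.0, 'joints': array([ 8.82981719e+01,  2.05898367e+01,  6.33692110e-01, -1.99778237e-02,
       -7.01354082e+01, -1.65072188e+01]), 'qd': array([-0.07697218,  0.02590143,  0.01115299,  0.04709678,  0.05095829,
       -0.01482171]), 'joint_torque': array([-9.65349027e-04, -5.82712734e+01,  2.93055135e+01,  6.99697718e+00,
        6.87709486e-03, -1.58548964e-04]), 'tcp_pos': array([0.21080563, 0.64076114, 0.24764052]), 'eef_rot': array([ 1.79906884e+02, -8.00950097e-03, -1.82158438e+01]), 'contact_force': array([ 0.4028513, -0.2095968,  0.214508 ]), 'moment': array([-0.07179158,  0.0196999 , -0.0569183 ]), 'gripper_force': 0.0, 'gripper_width': 0.08768138772833473}
scene 396.5028828387425 324.8181355020938 200.79499502728115 [0.79713987 0.39635077 0.4576834 ] [[-0.84, 0.55, -0.02], [0.37, 0.53, -0.76], [-0.41, -0.64, -0.65]]
top 479.9930590015065 327.42854864204594 201.7239077199998 [ 0.37353827 -0.02786169  0.81639371] [[0.02, -1.0, 0.01], [-0.99, -0.02, -0.17], [0.17, -0.01, -0.99]]
```

View pics/top0.png

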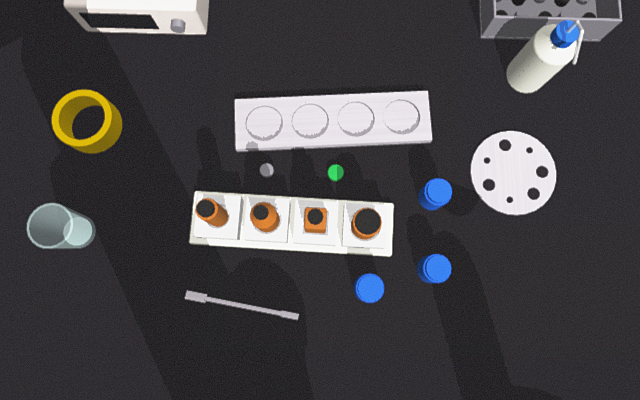

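View pics/scene0.png

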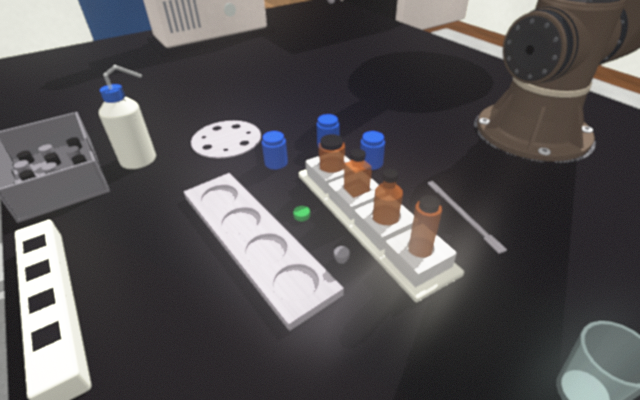

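The top view shows, left to right, the amber bottles: tall (211,212), necked (265,217), square (315,219) and wide (367,223). Tray recesses are at (264,122), (310,120), (356,118) and (402,116). The things that could be mistaken for bottle_wide are the blue jars at (436,193), (435,268) and (370,288). They are not amber, so they are left alone. The small dark and green balls near (266,170) and (335,172) are to be avoided.

```bash
cat > h.py <<'E'
import numpy as np, cv2
def pts(c):
    v,u=np.mgrid[0:400,0:640]; z=c["range_z"]
    P=np.stack([(u-c["cx"])/c["fx"]*z,(v-c["cy"])/c["fy"]*z,z],-1)
    return (P-c["t"])@c["R"]
def cast(c,u,v,h):
    d=np.array([(u-c["cx"])/c["fx"],(v-c["cy"])/c["fy"],1.])@c["R"]; o=-c["R"].T@c["t"]
    return o+d*(h-o[2])/d[2]
E
python3 - <<'E'
from h import *
c=dict(np.load("top0.npz")); W=pts(c); hsv=cv2.cvtColor(c["image"],cv2.COLOR_RGB2HSV)
print("table z",np.median(W[300:380,480:600,2]))
def rect(roi,lo,hi,h,extra=None):
    y0,y1,x0,x1=roi; m=np.zeros((400,640),np.uint8)
    m[y0:y1,x0:x1]=((W[...,2]>lo)&(W[...,2]<hi)&(hsv[...,1]<60)&(hsv[...,2]>110))[y0:y1,x0:x1]
    m=cv2.morphologyEx(m,cv2.MORPH_OPEN,np.ones((3,3),np.uint8))
    v,u=np.nonzero(m); p=np.array([cast(c,a,b,h)[:2] for a,b in zip(u,v)],np.float32)
    R=cv2.minAreaRect(p); b=cv2.boxPoints(R); print(R, np.median(W[v,u,2]),len(p)); return b
print(rect((85,155,225,440),.012,.022,.016))
print(rect((185,260,180,400),.036,.048,.042))
# recess & bottles
for (u,v) in [(264,122),(310,120),(356,118),(402,116)]: print("recess",cast(c,u,v,.012).round(4))
am=(hsv[...,0]<22)&(hsv[...,1]>120)
for n,H,(u,v) in [("tall",.127,(208,209)),("necked",.122,(264,216)),("square",.112,(316,218)),("wide",.094,(367,222))]:
    w=W[v-35:v+35,u-28:u+28].reshape(-1,3); k=abs(w[:,2]-H)<.006; q=w[k]
    print(n,k.sum(),q.mean(0).round(4),((q.max(0)+q.min(0))/2).round(4),np.ptp(q,0).round(4))
for a,(u,v) in dict(b1=(436,193),b2=(435,268),b3=(370,288),ball=(266,170),green=(335,172)).items(): print(a,W[v,u].round(3))
im=c["image"][80:310,170:460,::-1]; cv2.imwrite("pics/crop.png",cv2.resize(im,None,fx=2.6,fy=2.6))
E
```

```text
table z 0.0011988927131934516
((0.6553195714950562, -0.04259514808654785), (0.09170763194561005, 0.34029361605644226), 4.200349807739258) 0.016825996909189442 5879
[[ 0.59712666  0.12373613]
 [ 0.6220512  -0.21564348]
 [ 0.7135125  -0.20892642]
 [ 0.68858796  0.13045318]]
((0.47329145669937134, 0.022686511278152466), (0.3102986812591553, 0.07069980353116989), 87.7236099243164) 0.042818449243252454 4497
[[ 0.4318069  -0.1309363 ]
 [ 0.50245094 -0.13374448]
 [ 0.514776    0.17630932]
 [ 0.44413197  0.1791175 ]]
recess [0.6488 0.077  0.012 ]
recess [ 0.6545 -0.0031  0.012 ]
recess [ 0.6602 -0.0836  0.012 ]
recess [ 0.666  -0.1644  0.012 ]
tall 256 [0.4778 0.1419 0.1274] [0.4781 0.1425 0.1263] [0.0248 0.0259 0.0101]
necked 177 [0.4744 0.0623 0.1226] [0.475  0.0626 0.1215] [0.0218 0.0206 0.0075]
square 203 [ 0.4715 -0.0173  0.1126] [ 0.4717 -0.0169  0.1117] [0.0235 0.0223 0.0107]
wide 535 [ 0.4683 -0.0969  0.095 ] [ 0.4687 -0.0971  0.0935] [0.0383 0.0382 0.0106]
b1 [ 0.52  -0.21   0.063]
b2 [ 0.4   -0.206  0.063]
b3 [ 0.368 -0.105  0.064]
ball [0.561 0.069 0.02 ]
green [ 0.562 -0.049  0.012]
```

View pics/crop.png

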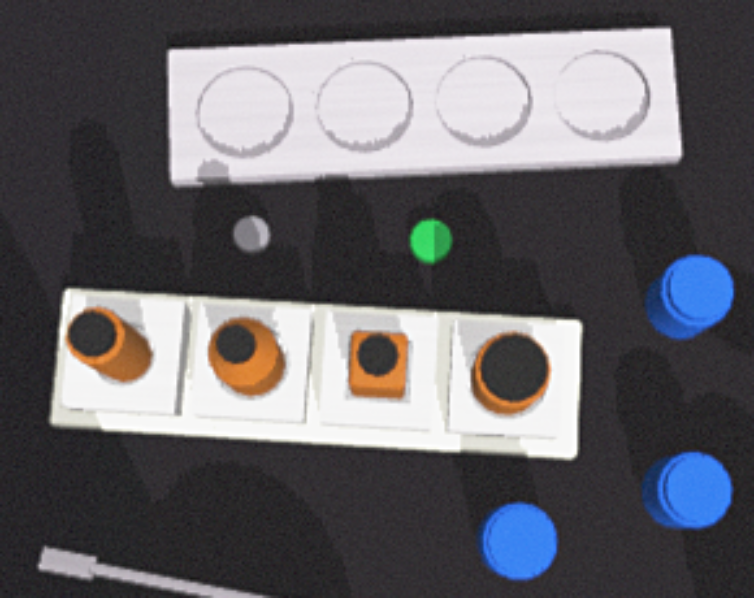

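Crop check: the amber tall, necked, square and wide bottles stand left to right in their blocks, and the blue jars are outside the row. So tall goes to tray −120, necked to −40, square to +40 and wide to +120. I will close the jaws across the row with yaw about −92.3, and first go above the tall bottle.

apply_moves(targets=[{"dp": [0.008, -0.015, 0], "yaw": -3}, {"dp": [0.022, -0.041, 0], "yaw": -9}, {"dp": [0.04, -0.075, 0], "yaw": -16}, {"dp": [0.059, -0.11, 0], "yaw": -23}, {"dp": [0.078, -0.145, 0], "yaw": -30}, {"dp": [0.097, -0.181, 0], "yaw": -37}, {"dp": [0.116, -0.217, 0], "yaw": -44}, {"dp": [0.135, -0.252, 0], "yaw": -51}, {"dp": [0.154, -0.288, 0], "yaw": -58}, {"dp": [0.173, -0.324, 0], "yaw": -64}, {"dp": [0.192, -0.36, 0], "yaw": -69}, {"dp": [0.211, -0.395, 0], "yaw": -72}, {"dp": [0.23, -0.43, 0], "yaw": -74}, {"dp": [0.247, -0.462, 0], "yaw": -74}, {"dp": [0.26, -0.486, 0], "yaw": -74}, {"dp": [0.267, -0.499, 0], "yaw": -74}, {"dp": [0.267, -0.499, 0], "yaw": -74}, {"dp": [0.267, -0.499, 0], "yaw": -74}, {"dp": [0.267, -0.499, 0], "yaw": -74}], grip=-0.7, squeeze=20)

```text
time_s: 1.68
tcp_pos: [0.4777, 0.1424, 0.2484]
eef_rot: [180.0, -0.0, -92.2]
contact_force: [-0.0, -0.4, 0.6]
gripper_width: 0.0746
gripper_force: 0.0
```

apply_moves(targets=[{"dp": [0, 0, -0.01], "yaw": 0}, {"dp": [0, 0, -0.03], "yaw": 0}, {"dp": [0, 0, -0.055], "yaw": 0}, {"dp": [0, 0, -0.08], "yaw": 0}, {"dp": [0, 0, -0.105], "yaw": 0}, {"dp": [0, 0, -0.125], "yaw": 0}, {"dp": [0, 0, -0.14], "yaw": 0}, {"dp": [0, 0, -0.148], "yaw": 0}, {"dp": [0, 0, -0.151], "yaw": 0}, {"dp": [0, 0, -0.151], "yaw": 0}, {"dp": [0, 0, -0.151], "yaw": 0}])

```text
time_s: 2.6
tcp_pos: [0.4782, 0.1428, 0.0981]
eef_rot: [-180.0, 0.0, -92.2]
contact_force: [0.5, -0.5, 0.4]
gripper_width: 0.0747
gripper_force: 0.0
```

```bash
python3 - <<'E'
from plant import cams
import cv2
c=cams.capture("scene"); cv2.imwrite("pics/s1.png",cv2.resize(c["image"][120:330,240:520,::-1],None,fx=2.5,fy=2.5))
E
```

```text
(no output)
```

View pics/s1.png

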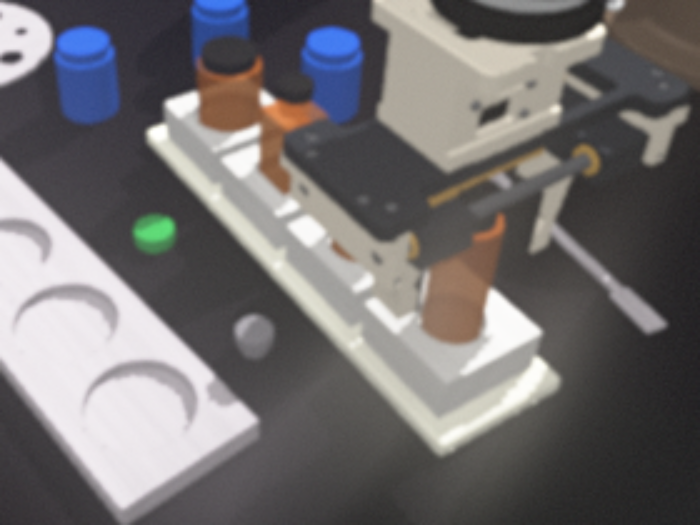

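The jaws straddle the tall bottle at crop (460,280), with the finger tips at (405,300) and (545,240) and the neighbours clear. Closing now.

apply_moves(targets=[{"dp": [0, 0, 0], "yaw": 0}, {"dp": [0, 0, 0], "yaw": 0}, {"dp": [0, 0, 0], "yaw": 0}, {"dp": [0, 0, 0], "yaw": 0}, {"dp": [0, 0, 0], "yaw": 0}, {"dp": [0, 0, 0], "yaw": 0}, {"dp": [0, 0, 0], "yaw": 0}, {"dp": [0, 0, 0], "yaw": 0}], grip=1, squeeze=20)

```text
time_s: 3.32
tcp_pos: [0.4779, 0.1422, 0.0976]
eef_rot: [180.0, 0.0, -92.2]
contact_force: [-0.1, 0.9, 0.8]
gripper_width: 0.0337
gripper_force: 20.0
```

apply_moves(targets=[{"dp": [0, 0, 0.006], "yaw": 0}, {"dp": [0, 0, 0.018], "yaw": 0}, {"dp": [0, 0, 0.034], "yaw": 0}, {"dp": [0, 0, 0.052], "yaw": 0}, {"dp": [0, 0, 0.07], "yaw": 0}, {"dp": [0, 0, 0.088], "yaw": 0}, {"dp": [0.005, -0.008, 0.1], "yaw": 0}, {"dp": [0.013, -0.021, 0.107], "yaw": 0}, {"dp": [0.024, -0.039, 0.11], "yaw": 0}, {"dp": [0.037, -0.06, 0.11], "yaw": 0}, {"dp": [0.051, -0.083, 0.11], "yaw": 0}, {"dp": [0.065, -0.106, 0.11], "yaw": 0}, {"dp": [0.079, -0.128, 0.11], "yaw": 0}, {"dp": [0.093, -0.151, 0.11], "yaw": 0}, {"dp": [0.107, -0.174, 0.11], "yaw": 0}, {"dp": [0.121, -0.197, 0.11], "yaw": 0}, {"dp": [0.135, -0.219, 0.11], "yaw": 0}, {"dp": [0.149, -0.242, 0.11], "yaw": 0}, {"dp": [0.161, -0.262, 0.11], "yaw": 0}, {"dp": [0.172, -0.28, 0.11], "yaw": 0}])

```text
time_s: 4.98
tcp_pos: [0.6503, -0.1393, 0.2076]
eef_rot: [180.0, -0.0, -92.2]
contact_force: [0.3, 0.3, -0.8]
gripper_width: 0.0335
gripper_force: 20.0
```

apply_moves(targets=[{"dp": [0.009, -0.015, 0], "yaw": 0}, {"dp": [0.014, -0.022, 0], "yaw": 0}, {"dp": [0.015, -0.024, -0.006], "yaw": 0}, {"dp": [0.015, -0.024, -0.018], "yaw": 0}, {"dp": [0.015, -0.024, -0.034], "yaw": 0}, {"dp": [0.015, -0.024, -0.052], "yaw": 0}, {"dp": [0.015, -0.024, -0.07], "yaw": 0}, {"dp": [0.015, -0.024, -0.086], "yaw": 0}, {"dp": [0.015, -0.024, -0.099], "yaw": 0}, {"dp": [0.015, -0.024, -0.109], "yaw": 0}, {"dp": [0.015, -0.024, -0.115], "yaw": 0}, {"dp": [0.015, -0.024, -0.119], "yaw": 0}, {"dp": [0.015, -0.024, -0.122], "yaw": 0}, {"dp": [0.015, -0.024, -0.125], "yaw": 0}, {"dp": [0.015, -0.024, -0.128], "yaw": 0}, {"dp": [0.015, -0.024, -0.13], "yaw": 0}, {"dp": [0.015, -0.024, -0.132], "yaw": 0}, {"dp": [0.015, -0.024, -0.133], "yaw": 0}, {"dp": [0.015, -0.024, -0.133], "yaw": 0}, {"dp": [0.015, -0.024, -0.133], "yaw": 0}])

```text
time_s: 6.65
tcp_pos: [0.665, -0.1619, 0.0746]
eef_rot: [-180.0, -0.0, -92.2]
contact_force: [0.4, -0.1, -1.5]
gripper_width: 0.0336
gripper_force: 20.0
```

```bash
python3 - <<'E'
from plant import cams
import cv2
c=cams.capture("scene"); d=cams.capture("top")
import numpy as np
a=cv2.resize(c["image"][100:310,170:450,::-1],None,fx=1.4,fy=1.4);b=cv2.resize(d["image"][60:270,180:460,::-1],None,fx=1.4,fy=1.4)
cv2.imwrite("pics/s2.png",np.hstack([a,b]))
E
```

```text
(no output)
```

View pics/s2.png

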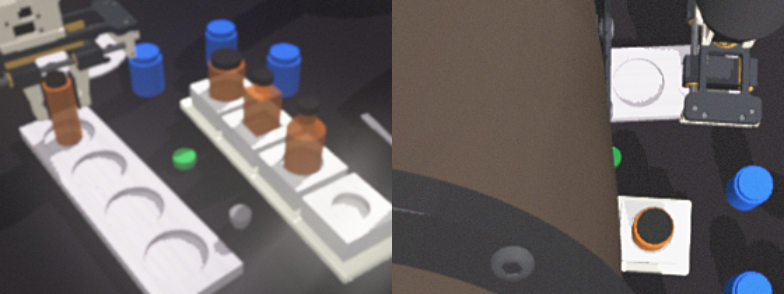

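The tall bottle stands upright inside the right-end recess, at left panel (68,138). I release it and rise.

apply_moves(targets=[{"dp": [0, 0, -0.001], "yaw": 0}, {"dp": [0, 0, -0.001], "yaw": 0}, {"dp": [0, 0, -0.001], "yaw": 0}, {"dp": [0, 0, -0.001], "yaw": 0}, {"dp": [0, 0, -0.001], "yaw": 0}, {"dp": [0, 0, 0.005], "yaw": 0}, {"dp": [0, 0, 0.02], "yaw": 0}, {"dp": [0, 0, 0.045], "yaw": 0}, {"dp": [0, 0, 0.075], "yaw": 0}, {"dp": [0, 0, 0.105], "yaw": 0}, {"dp": [0, 0, 0.125], "yaw": 0}, {"dp": [0, 0, 0.133], "yaw": 0}], grip=-0.7)

```text
time_s: 7.75
tcp_pos: [0.6665, -0.1621, 0.2125]
eef_rot: [-179.6, -0.0, -92.2]
contact_force: [-0.1, 0.5, 0.6]
gripper_width: 0.0743
gripper_force: 0.0
```

apply_moves(targets=[{"dp": [-0.008, 0.01, 0], "yaw": 0}, {"dp": [-0.026, 0.031, 0], "yaw": 0}, {"dp": [-0.05, 0.059, 0], "yaw": 0}, {"dp": [-0.075, 0.089, 0], "yaw": 0}, {"dp": [-0.1, 0.119, 0], "yaw": 0}, {"dp": [-0.126, 0.149, 0], "yaw": 0}, {"dp": [-0.151, 0.179, 0], "yaw": 0}, {"dp": [-0.171, 0.203, 0], "yaw": 0}, {"dp": [-0.184, 0.218, 0], "yaw": 0}, {"dp": [-0.19, 0.225, 0], "yaw": 0}, {"dp": [-0.19, 0.225, 0], "yaw": 0}, {"dp": [-0.19, 0.225, -0.008], "yaw": 0}, {"dp": [-0.19, 0.225, -0.025], "yaw": 0}, {"dp": [-0.19, 0.225, -0.05], "yaw": 0}, {"dp": [-0.19, 0.225, -0.075], "yaw": 0}, {"dp": [-0.19, 0.225, -0.098], "yaw": 0}, {"dp": [-0.19, 0.225, -0.113], "yaw": 0}, {"dp": [-0.19, 0.225, -0.122], "yaw": 0}, {"dp": [-0.19, 0.225, -0.125], "yaw": 0}, {"dp": [-0.19, 0.225, -0.125], "yaw": 0}])

```text
time_s: 9.42
tcp_pos: [0.4749, 0.0624, 0.0816]
eef_rot: [179.9, -0.1, -92.3]
contact_force: [-0.4, -0.1, 0.3]
gripper_width: 0.0744
gripper_force: 0.0
```

apply_moves(targets=[{"dp": [0, 0, 0], "yaw": 0}, {"dp": [0, 0, 0], "yaw": 0}, {"dp": [0, 0, 0], "yaw": 0}, {"dp": [0, 0, 0], "yaw": 0}, {"dp": [0, 0, 0], "yaw": 0}, {"dp": [0, 0, 0], "yaw": 0}, {"dp": [0, 0, 0], "yaw": 0}, {"dp": [0, 0, 0], "yaw": 0}], grip=1, squeeze=20)

```text
time_s: 10.08
tcp_pos: [0.4751, 0.0633, 0.083]
eef_rot: [-180.0, 0.0, -92.2]
contact_force: [-1.5, 1.0, 5.8]
gripper_width: 0.0414
gripper_force: 20.0
```

apply_moves(targets=[{"dp": [0, 0, 0.006], "yaw": 0}, {"dp": [0, 0, 0.018], "yaw": 0}, {"dp": [0, 0, 0.034], "yaw": 0}, {"dp": [0, 0, 0.052], "yaw": 0}, {"dp": [0, 0, 0.07], "yaw": 0}, {"dp": [0, 0, 0.088], "yaw": 0}, {"dp": [0.005, -0.004, 0.1], "yaw": 0}, {"dp": [0.014, -0.011, 0.107], "yaw": 0}, {"dp": [0.028, -0.022, 0.11], "yaw": 0}, {"dp": [0.045, -0.036, 0.11], "yaw": 0}, {"dp": [0.063, -0.05, 0.11], "yaw": 0}, {"dp": [0.081, -0.064, 0.11], "yaw": 0}, {"dp": [0.099, -0.079, 0.11], "yaw": 0}, {"dp": [0.117, -0.093, 0.11], "yaw": 0}, {"dp": [0.135, -0.107, 0.11], "yaw": 0}, {"dp": [0.151, -0.12, 0.11], "yaw": 0}, {"dp": [0.165, -0.131, 0.11], "yaw": 0}, {"dp": [0.176, -0.139, 0.11], "yaw": 0}, {"dp": [0.182, -0.144, 0.11], "yaw": 0}, {"dp": [0.184, -0.146, 0.11], "yaw": 0}])

```text
time_s: 11.75
tcp_pos: [0.6592, -0.0835, 0.1919]
eef_rot: [179.9, -0.0, -92.3]
contact_force: [-0.2, 0.3, -1.4]
gripper_width: 0.0414
gripper_force: 20.0
```

```bash
python3 - <<'E'
from plant import cams
import cv2
c=cams.capture("scene"); d=cams.capture("top")
import numpy as np
a=cv2.resize(c["image"][80:310,170:450,::-1],None,fx=2,fy=2)
cv2.imwrite("pics/s3.png",a)
E
```

```text
(no output)
```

View pics/s3.png

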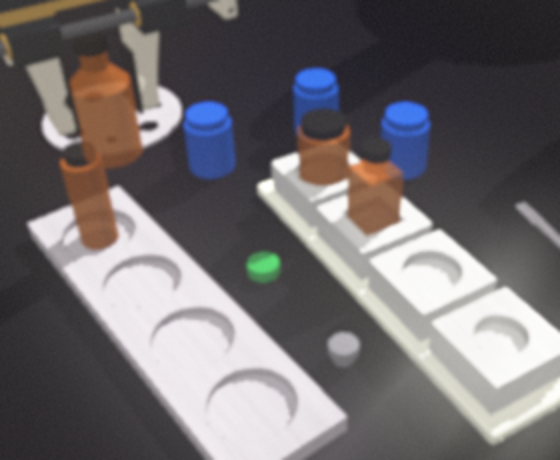

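The necked bottle is held upright at (108,130) above its recess, and the tall one stands at (98,235). Lowering.

apply_moves(targets=[{"dp": [0, 0, -0.006], "yaw": 0}, {"dp": [0, 0, -0.018], "yaw": 0}, {"dp": [0, 0, -0.034], "yaw": 0}, {"dp": [0, 0, -0.052], "yaw": 0}, {"dp": [0, 0, -0.07], "yaw": 0}, {"dp": [0, 0, -0.086], "yaw": 0}, {"dp": [0, 0, -0.099], "yaw": 0}, {"dp": [0, 0, -0.109], "yaw": 0}, {"dp": [0, 0, -0.115], "yaw": 0}, {"dp": [0, 0, -0.119], "yaw": 0}, {"dp": [0, 0, -0.122], "yaw": 0}, {"dp": [0, 0, -0.125], "yaw": 0}, {"dp": [0, 0, -0.128], "yaw": 0}, {"dp": [0, 0, -0.13], "yaw": 0}, {"dp": [0, 0, -0.132], "yaw": 0}, {"dp": [0, 0, -0.133], "yaw": 0}, {"dp": [0, 0, -0.134], "yaw": 0}, {"dp": [0, 0, -0.134], "yaw": 0}])

```text
time_s: 13.35
tcp_pos: [0.659, -0.0829, 0.0591]
eef_rot: [-180.0, -0.0, -92.2]
contact_force: [-0.9, -0.2, 2.7]
gripper_width: 0.0416
gripper_force: 20.0
```

apply_moves(targets=[{"dp": [0, 0, 0], "yaw": 0}, {"dp": [0, 0, 0], "yaw": 0}, {"dp": [0, 0, 0], "yaw": 0}, {"dp": [0, 0, 0], "yaw": 0}, {"dp": [0, 0, 0], "yaw": 0}, {"dp": [0, 0, 0.006], "yaw": 0}, {"dp": [0, 0, 0.02], "yaw": 0}, {"dp": [0, 0, 0.045], "yaw": 0}, {"dp": [0, 0, 0.075], "yaw": 0}, {"dp": [0, 0, 0.105], "yaw": 0}, {"dp": [0, 0, 0.13], "yaw": 0}, {"dp": [0, 0, 0.144], "yaw": 0}, {"dp": [0, 0, 0.149], "yaw": 0}], grip=-0.7)

```text
time_s: 14.43
tcp_pos: [0.6603, -0.0829, 0.2116]
eef_rot: [-179.7, 0.0, -92.2]
contact_force: [0.2, -0.1, 0.3]
gripper_width: 0.0744
gripper_force: 0.0
```

apply_moves(targets=[{"dp": [-0.008, 0.003, 0], "yaw": 0}, {"dp": [-0.026, 0.009, 0], "yaw": 0}, {"dp": [-0.05, 0.018, 0], "yaw": 0}, {"dp": [-0.078, 0.027, 0], "yaw": 0}, {"dp": [-0.106, 0.037, 0], "yaw": 0}, {"dp": [-0.134, 0.047, 0], "yaw": 0}, {"dp": [-0.16, 0.056, 0], "yaw": 0}, {"dp": [-0.178, 0.063, 0], "yaw": 0}, {"dp": [-0.187, 0.066, 0], "yaw": 0}, {"dp": [-0.187, 0.066, 0], "yaw": 0}, {"dp": [-0.187, 0.066, -0.008], "yaw": 0}, {"dp": [-0.187, 0.066, -0.025], "yaw": 0}, {"dp": [-0.187, 0.066, -0.05], "yaw": 0}, {"dp": [-0.187, 0.066, -0.075], "yaw": 0}, {"dp": [-0.187, 0.066, -0.098], "yaw": 0}, {"dp": [-0.187, 0.066, -0.115], "yaw": 0}, {"dp": [-0.187, 0.066, -0.126], "yaw": 0}, {"dp": [-0.187, 0.066, -0.131], "yaw": 0}, {"dp": [-0.187, 0.066, -0.133], "yaw": 0}, {"dp": [-0.187, 0.066, -0.133], "yaw": 0}])

```text
time_s: 16.1
tcp_pos: [0.4721, -0.0171, 0.0738]
eef_rot: [179.9, -0.0, -92.2]
contact_force: [-0.4, -0.7, -0.3]
gripper_width: 0.0743
gripper_force: 0.0
```

apply_moves(targets=[{"dp": [0, 0, 0], "yaw": 0}, {"dp": [0, 0, 0], "yaw": 0}, {"dp": [0, 0, 0], "yaw": 0}, {"dp": [0, 0, 0], "yaw": 0}, {"dp": [0, 0, 0], "yaw": 0}, {"dp": [0, 0, 0], "yaw": 0}, {"dp": [0, 0, 0], "yaw": 0}, {"dp": [0, 0, 0], "yaw": 0}], grip=1, squeeze=20)

```text
time_s: 16.77
tcp_pos: [0.472, -0.0168, 0.0748]
eef_rot: [-180.0, 0.0, -92.2]
contact_force: [-0.9, 0.9, 1.4]
gripper_width: 0.0342
gripper_force: 20.0
```

apply_moves(targets=[{"dp": [0, 0, 0.006], "yaw": 0}, {"dp": [0, 0, 0.018], "yaw": 0}, {"dp": [0, 0, 0.034], "yaw": 0}, {"dp": [0, 0, 0.052], "yaw": 0}, {"dp": [0, 0, 0.07], "yaw": 0}, {"dp": [0, 0, 0.088], "yaw": 0}, {"dp": [0.004, 0, 0.1], "yaw": 0}, {"dp": [0.013, 0.001, 0.107], "yaw": 0}, {"dp": [0.028, 0.002, 0.11], "yaw": 0}, {"dp": [0.046, 0.003, 0.11], "yaw": 0}, {"dp": [0.066, 0.005, 0.11], "yaw": 0}, {"dp": [0.086, 0.007, 0.11], "yaw": 0}, {"dp": [0.106, 0.009, 0.11], "yaw": 0}, {"dp": [0.126, 0.01, 0.11], "yaw": 0}, {"dp": [0.144, 0.011, 0.11], "yaw": 0}, {"dp": [0.159, 0.012, 0.11], "yaw": 0}, {"dp": [0.17, 0.013, 0.11], "yaw": 0}, {"dp": [0.178, 0.014, 0.11], "yaw": 0}, {"dp": [0.181, 0.014, 0.11], "yaw": 0}, {"dp": [0.181, 0.014, 0.11], "yaw": 0}])

```text
time_s: 18.43
tcp_pos: [0.653, -0.0028, 0.1842]
eef_rot: [180.0, -0.0, -92.2]
contact_force: [0.6, 0.1, -1.6]
gripper_width: 0.0337
gripper_force: 20.0
```

apply_moves(targets=[{"dp": [0, 0, -0.006], "yaw": 0}, {"dp": [0, 0, -0.018], "yaw": 0}, {"dp": [0, 0, -0.034], "yaw": 0}, {"dp": [0, 0, -0.052], "yaw": 0}, {"dp": [0, 0, -0.07], "yaw": 0}, {"dp": [0, 0, -0.086], "yaw": 0}, {"dp": [0, 0, -0.099], "yaw": 0}, {"dp": [0, 0, -0.109], "yaw": 0}, {"dp": [0, 0, -0.115], "yaw": 0}, {"dp": [0, 0, -0.119], "yaw": 0}, {"dp": [0, 0, -0.122], "yaw": 0}, {"dp": [0, 0, -0.125], "yaw": 0}, {"dp": [0, 0, -0.128], "yaw": 0}, {"dp": [0, 0, -0.13], "yaw": 0}, {"dp": [0, 0, -0.132], "yaw": 0}, {"dp": [0, 0, -0.133], "yaw": 0}, {"dp": [0, 0, -0.134], "yaw": 0}, {"dp": [0, 0, -0.134], "yaw": 0}])

```text
time_s: 19.93
tcp_pos: [0.6531, -0.0028, 0.0508]
eef_rot: [-180.0, 0.0, -92.2]
contact_force: [-1.2, 0.0, 0.9]
gripper_width: 0.0341
gripper_force: 20.0
```

```bash
python3 - <<'E'
from plant import cams
import cv2
c=cams.capture("scene")
a=cv2.resize(c["image"][80:330,170:450,::-1],None,fx=2,fy=2)
cv2.imwrite("pics/s4.png",a)
E
```

```text
(no output)
```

View pics/s4.png

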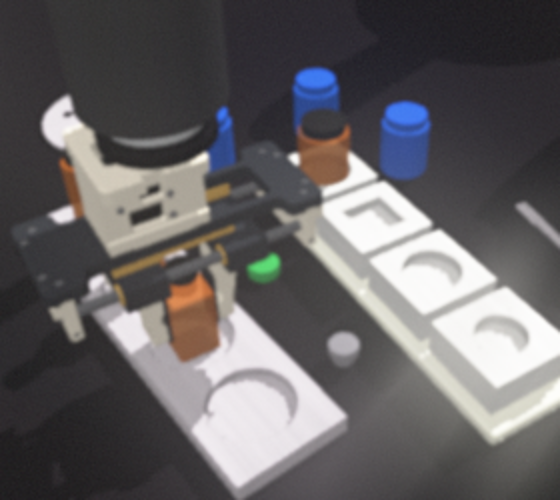

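The square bottle stands upright in its recess, at crop (195,340), with the jaws clear of the tray. I release it and go for the wide bottle.

apply_moves(targets=[{"dp": [0, 0, 0], "yaw": 0}, {"dp": [0, 0, 0], "yaw": 0}, {"dp": [0, 0, 0], "yaw": 0}, {"dp": [0, 0, 0], "yaw": 0}, {"dp": [0, 0, 0], "yaw": 0}, {"dp": [0, 0, 0.006], "yaw": 0}, {"dp": [0, 0, 0.02], "yaw": 0}, {"dp": [0, 0, 0.045], "yaw": 0}, {"dp": [0, 0, 0.075], "yaw": 0}, {"dp": [0, 0, 0.105], "yaw": 0}, {"dp": [0, 0, 0.132], "yaw": 0}, {"dp": [0, 0, 0.15], "yaw": 0}, {"dp": [0, 0, 0.157], "yaw": 0}, {"dp": [0, 0, 0.157], "yaw": 0}], grip=-0.7)

```text
time_s: 21.15
tcp_pos: [0.6539, -0.0027, 0.2102]
eef_rot: [-179.8, 0.1, -92.2]
contact_force: [-0.1, -0.8, -0.3]
gripper_width: 0.0746
gripper_force: 0.0
```

apply_moves(targets=[{"dp": [-0.008, -0.004, 0], "yaw": 0}, {"dp": [-0.026, -0.013, 0], "yaw": 0}, {"dp": [-0.05, -0.025, 0], "yaw": 0}, {"dp": [-0.078, -0.04, 0], "yaw": 0}, {"dp": [-0.106, -0.054, 0], "yaw": 0}, {"dp": [-0.134, -0.068, 0], "yaw": 0}, {"dp": [-0.16, -0.082, 0], "yaw": 0}, {"dp": [-0.177, -0.09, 0], "yaw": 0}, {"dp": [-0.184, -0.094, 0], "yaw": 0}, {"dp": [-0.184, -0.094, 0], "yaw": 0}, {"dp": [-0.184, -0.094, -0.008], "yaw": 0}, {"dp": [-0.184, -0.094, -0.025], "yaw": 0}, {"dp": [-0.184, -0.094, -0.05], "yaw": 0}, {"dp": [-0.184, -0.094, -0.075], "yaw": 0}, {"dp": [-0.184, -0.094, -0.1], "yaw": 0}, {"dp": [-0.184, -0.094, -0.119], "yaw": 0}, {"dp": [-0.184, -0.094, -0.131], "yaw": 0}, {"dp": [-0.184, -0.094, -0.136], "yaw": 0}, {"dp": [-0.184, -0.094, -0.138], "yaw": 0}, {"dp": [-0.184, -0.094, -0.138], "yaw": 0}])

```text
time_s: 22.82
tcp_pos: [0.4692, -0.0966, 0.0689]
eef_rot: [179.9, -0.0, -92.2]
contact_force: [0.2, -0.6, 0.8]
gripper_width: 0.0746
gripper_force: 0.0
```

apply_moves(targets=[{"dp": [0, 0, 0], "yaw": 0}, {"dp": [0, 0, 0], "yaw": 0}, {"dp": [0, 0, 0], "yaw": 0}, {"dp": [0, 0, 0], "yaw": 0}, {"dp": [0, 0, 0], "yaw": 0}, {"dp": [0, 0, 0], "yaw": 0}, {"dp": [0, 0, 0], "yaw": 0}, {"dp": [0, 0, 0], "yaw": 0}], grip=1, squeeze=20)

```text
time_s: 23.48
tcp_pos: [0.4692, -0.0968, 0.07]
eef_rot: [-180.0, 0.0, -92.2]
contact_force: [-1.1, 0.7, 6.3]
gripper_width: 0.0457
gripper_force: 20.0
```

apply_moves(targets=[{"dp": [0, 0, 0.006], "yaw": 0}, {"dp": [0, 0, 0.018], "yaw": 0}, {"dp": [0, 0, 0.034], "yaw": 0}, {"dp": [0, 0, 0.052], "yaw": 0}, {"dp": [0, 0, 0.07], "yaw": 0}, {"dp": [0, 0, 0.088], "yaw": 0}, {"dp": [0.005, 0.005, 0.1], "yaw": 0}, {"dp": [0.014, 0.014, 0.107], "yaw": 0}, {"dp": [0.028, 0.027, 0.11], "yaw": 0}, {"dp": [0.045, 0.044, 0.11], "yaw": 0}, {"dp": [0.063, 0.061, 0.11], "yaw": 0}, {"dp": [0.081, 0.079, 0.11], "yaw": 0}, {"dp": [0.099, 0.097, 0.11], "yaw": 0}, {"dp": [0.117, 0.114, 0.11], "yaw": 0}, {"dp": [0.134, 0.131, 0.11], "yaw": 0}, {"dp": [0.149, 0.145, 0.11], "yaw": 0}, {"dp": [0.162, 0.158, 0.11], "yaw": 0}, {"dp": [0.172, 0.168, 0.11], "yaw": 0}, {"dp": [0.178, 0.173, 0.11], "yaw": 0}, {"dp": [0.179, 0.174, 0.11], "yaw": 0}])

```text
time_s: 25.15
tcp_pos: [0.6486, 0.0784, 0.1784]
eef_rot: [179.9, -0.0, -92.2]
contact_force: [-0.8, 0.1, -0.2]
gripper_width: 0.0458
gripper_force: 20.0
```

apply_moves(targets=[{"dp": [0, 0, -0.006], "yaw": 0}, {"dp": [0, 0, -0.018], "yaw": 0}, {"dp": [0, 0, -0.034], "yaw": 0}, {"dp": [0, 0, -0.052], "yaw": 0}, {"dp": [0, 0, -0.07], "yaw": 0}, {"dp": [0, 0, -0.086], "yaw": 0}, {"dp": [0, 0, -0.099], "yaw": 0}, {"dp": [0, 0, -0.109], "yaw": 0}, {"dp": [0, 0, -0.115], "yaw": 0}, {"dp": [0, 0, -0.119], "yaw": 0}, {"dp": [0, 0, -0.122], "yaw": 0}, {"dp": [0, 0, -0.125], "yaw": 0}, {"dp": [0, 0, -0.128], "yaw": 0}, {"dp": [0, 0, -0.13], "yaw": 0}, {"dp": [0, 0, -0.132], "yaw": 0}, {"dp": [0, 0, -0.133], "yaw": 0}, {"dp": [0, 0, -0.134], "yaw": 0}, {"dp": [0, 0, -0.134], "yaw": 0}])

```text
time_s: 26.65
tcp_pos: [0.648, 0.0772, 0.0461]
eef_rot: [-180.0, -0.0, -92.2]
contact_force: [-1.5, -0.7, 2.5]
gripper_width: 0.046
gripper_force: 20.0
```

```bash
python3 - <<'E'
from plant import cams
import cv2
c=cams.capture("scene")
a=cv2.resize(c["image"][80:350,170:450,::-1],None,fx=2,fy=2)
cv2.imwrite("pics/s5.png",a)
E
```

```text
(no output)
```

View pics/s5.png

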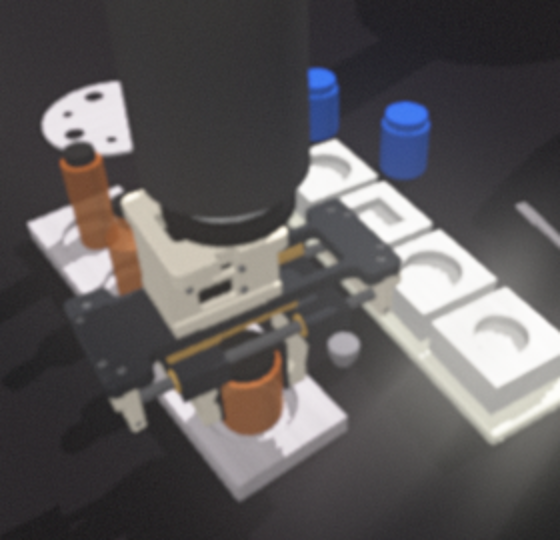

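The wide bottle stands upright in the left-end recess, at crop (252,400). I release, rise and retreat.

apply_moves(targets=[{"dp": [0, 0, 0], "yaw": 0}, {"dp": [0, 0, 0], "yaw": 0}, {"dp": [0, 0, 0], "yaw": 0}, {"dp": [0, 0, 0], "yaw": 0}, {"dp": [0, 0, 0], "yaw": 0}, {"dp": [0, 0, 0.006], "yaw": 0}, {"dp": [0, 0, 0.02], "yaw": 0}, {"dp": [0, 0, 0.045], "yaw": 0}, {"dp": [0, 0, 0.075], "yaw": 0}, {"dp": [0, 0, 0.105], "yaw": 0}, {"dp": [0, 0, 0.135], "yaw": 0}, {"dp": [0, 0, 0.165], "yaw": 0}, {"dp": [0, 0, 0.19], "yaw": 0}, {"dp": [0, 0, 0.202], "yaw": 0}, {"dp": [0, 0, 0.204], "yaw": 0}], grip=-0.7)

```text
time_s: 27.95
tcp_pos: [0.6491, 0.0774, 0.2534]
eef_rot: [-179.7, 0.1, -92.2]
contact_force: [0.2, 0.2, 0.7]
gripper_width: 0.0745
gripper_force: 0.0
```

apply_moves(targets=[{"dp": [-0.006, 0.008, 0], "yaw": 0}, {"dp": [-0.018, 0.024, 0], "yaw": 0}, {"dp": [-0.036, 0.048, 0], "yaw": 0}, {"dp": [-0.056, 0.075, 0], "yaw": 0}, {"dp": [-0.076, 0.102, 0], "yaw": 0}, {"dp": [-0.096, 0.13, 0], "yaw": 0}, {"dp": [-0.117, 0.158, 0], "yaw": 0}, {"dp": [-0.138, 0.186, 0], "yaw": 0}, {"dp": [-0.159, 0.214, 0], "yaw": 0}, {"dp": [-0.18, 0.242, 0], "yaw": 0}, {"dp": [-0.2, 0.27, 0], "yaw": 0}, {"dp": [-0.22, 0.298, 0], "yaw": 0}, {"dp": [-0.24, 0.326, 0], "yaw": 0}, {"dp": [-0.26, 0.354, 0], "yaw": 0}, {"dp": [-0.278, 0.38, 0], "yaw": 0}, {"dp": [-0.29, 0.4, 0], "yaw": 0}, {"dp": [-0.298, 0.413, 0], "yaw": 0}, {"dp": [-0.3, 0.42, 0], "yaw": 0}, {"dp": [-0.3, 0.42, 0], "yaw": 0}, {"dp": [-0.3, 0.42, 0], "yaw": 0}])

```text
time_s: 29.62
tcp_pos: [0.3479, 0.4966, 0.2487]
eef_rot: [180.0, -0.1, -92.2]
contact_force: [0.6, -0.3, 0.3]
gripper_width: 0.0744
gripper_force: 0.0
```

```bash
python3 - <<'E'
from plant import cams
from h import *
c=cams.capture("top"); s=cams.capture("scene"); W=pts(c)
a=c["image"][60:280,180:460,::-1]; b=s["image"][60:280,170:450,::-1]
cv2.imwrite("pics/end.png",cv2.resize(np.hstack([a,b]),None,fx=1.4,fy=1.4))
o=np.array([.6553,-.0426]); th=np.radians(4.2); X=np.array([np.cos(th),np.sin(th)]); Y=np.array([-X[1],X[0]])
for n,H,p in [("tall",.103,(.665,-.162)),("necked",.098,(.659,-.083)),("square",.088,(.653,-.003)),("wide",.070,(.648,.077))]:
    k=(np.hypot(W[...,0]-p[0],W[...,1]-p[1])<.035)&(abs(W[...,2]-H)<.006); q=W[k]; m=(q.max(0)+q.min(0))/2
    print(n,k.sum(),m.round(4),np.median(q[:,2]).round(4),"tray x,y",((m[:2]-o)@X).round(4),((m[:2]-o)@Y).round(4))
E
```

```text
tall 219 [ 0.6639 -0.1591  0.102 ] 0.1037 tray x,y 0.0001 -0.1168
necked 156 [ 0.658  -0.0832  0.0972] 0.0986 tray x,y -0.0003 -0.0407
square 180 [ 0.6517 -0.0032  0.0872] 0.0888 tray x,y -0.0007 0.0396
wide 472 [0.6469 0.0765 0.0692] 0.0707 tray x,y 0.0004 0.1194
```

View pics/end.png

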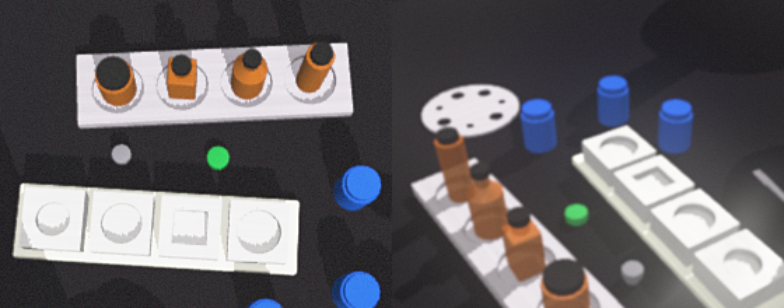

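All four bottles stand in the right recesses, at left panel (115,82), (181,80), (249,78) and (318,68). Each is within about 3 mm of its recess centre, their tops are at the expected heights, and the arm is clear. Handing in.

```bash
python3 -c "
from plant import r
print(r.close_job())"
```

```text
the job is handed in; nothing more can be done
None
```

The job is handed in: all four bottles stand upright in their mirrored tray recesses, each within about 3 mm of centre by the last camera check; no judging result came back.

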